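# Free the seized drag cap of a fly reel

### The arm

A 6-joint arm with a two-finger parallel gripper is mounted at the origin on the work surface. World frame = base frame: x ahead of the robot, y to its left, z up, the work surface at z = 0. Lengths are in m, angles in rad, forces in N, time in s.
With the tool pointing down it reaches from about 0.35 to 0.975 m from the base axis. Payload 4.9 kg.
Tool frame: the origin (TCP) lies between the finger pads; the fingertips stand 14 mm ahead of it and the grasp point (between the pads) lies 5 mm behind it (manip.tcp_to_tips is the distance from the TCP to the fingertips, in m); z points along the fingers, y is the line along which they close (so a half turn about z gives the same grasp; the last joint's range is limited). The gripper opens to 85 mm and grips with 20 to 120 N. Pads are 22 mm wide; open, the fingers measure 114 mm over their backs; the gripper's body (76 mm by 85 mm) begins 54 mm behind the grasp point. The pads swing forward as they close: fully open they stand 13 mm farther back than shut.
Start: joints at [-1.291, 0.053, 1.613, -0, 1.476, -0.119], TCP at [0.243, -0.576, 0.245] pointing down, gripper open.
Joint ranges: [-3.01, 3.01], [-1.01, 2.22], [0.06, 2.58], [-1.02, 4.17], [0.09, 2.62], [-3.14, 3.14]. Speed limits (rad/s): [2.57, 2.57, 3.14, 3.14, 3.14, 3.14].

### API

Orientations are given as a unit quaternion [w, x, y, z].
In Python, from plant import manip gives the robot as it stands.
- The arm moves only by the tool servo_tool, never from a script. Its argument "moves" is a list that holds one entry, the list of rows, each a list of 7 numbers: the shift along the tool's x, y, z in mm, then the turn, a rotation vector about the tool's x, y, z in degrees, then the finger opening in mm, from 0 to 85.4. In form: [[[x, y, z, ax, ay, az, fingers], ...]]. A call has 1 to 12 rows; each row shifts and turns the commanded pose from where the row before left it, along the tool's axes as they then stand; what a row does not reach is not made up. A row lasts 1/8 s, in which the tool goes at most 62.5 mm and 10.7 degrees, less where a joint would pass 70% of its speed; a pose out of reach is approached as far as the arm can. A call with a gripper value outside its range is refused whole. The fingers move at their own pace and stop on an object; the grip force is fixed at half the most. Time passes only in rows, so rows that do not move let the fingers close. It gives the time, the measured TCP pose, the force, the opening and the grip force at its end, in the units of the state.
- manip.state(): the state, without advancing time (a new reading comes with each control period).
- manip.grab_frame(name): name is "side" or "top"; returns a dict with "image" (400x640x3 uint8, blue, green, red), "mtx" (3x3 intrinsics, pixels), "dist_coeffs" ([k1, k2, p1, p2, k3] as OpenCV has them; the pictures are not rectified), "eye" and "rotation" of the camera in the world. Camera axes: x right, y down, z forward; pixel columns grow to the right and rows downward; lengths in m; the calibration is good to about 2 mm. A picture is of the moment at which its call begins. There is no depth.
- manip.job_done(): hands the job in; it is judged then, once.
The state is a dict: "time": time; "joint_pos": joint angles; "joint_vel": joint speeds; "joint_efforts": joint torques, N m; "tool_pos": TCP position; "tool_rot": TCP orientation; "contact_force": force on the tool from outside, world axes, zero at the start; "ft_torque": the same for the moment, N m; "gripper_width": opening from 0.0 (shut) to 1.0 (fully open); "grasp_force": force on a finger pad.
Only numpy, scipy, OpenCV 4.12 (cv2) and the standard library are available. Lean on these libraries where they do the work, as an engineer would, in place of code of your own. Each camera call takes 0.05 s, during which the arm holds its last target. There are 200 camera calls.

### The job

The drag cap of the fly reel on the holding block has seized: break it loose with a short hard twist anticlockwise, spin it on by feel to the end of its travel and lift it off without forcing it against the reel. Set it down gently, right way up, inside the empty parts dish, and leave the other things on the bench where they are.

Things in the scene. Friction and masses are not known exactly. Their poses are not given: they have to be found in the camera images.
- reel: Fly reel, 110 mm across, lying face up on a 130 mm square wooden holding block, fixed to the bench. Origin: centre of the block's underside; z up, the reel's axis. Its flat face is 60 mm above the bench. The drag cap sits in the middle of the face. The reel is damaged if the cap is pressed, wrenched or pulled against it with more than about 25 N.
- reel_face (a point): Centre of the reel's face, 60 mm above the bench, on its axis. Here a bayonet ring of inner radius 27 mm holds the cap: two lips, 7.5 mm thick, lie over the cap's two lugs, with about 2 mm of play, so the cap cannot lift until its lugs stand in the ring's two open gaps. The gaps' angle differs from reel to reel.
- cap_seat (a point): On the reel's axis, 45.5 mm above the bench, under the cap. Seen from above the cap turns anticlockwise by 88 to 142 degrees (differs per reel) to two sprung stops: 0.24 N m moves them, 0.8 N m forces them. It lifts out at the stops or up to 7 degrees short. Seized: 0.6 to 1 N m to break it loose within the first 20 degrees, then under 0.15 N m. It does not turn clockwise from its start.
- cap: The drag cap, plain aluminium, 40 mm high, about 70 to 130 g. Origin: centre of its underside, z up. Two lugs at the underside stick out along +x and -x to 31.5 mm from the axis (10 mm wide, 5 mm high). On the reel its origin is at cap_seat and its x axis starts along the reel's x axis. Lifted 20 mm it is clear of the reel.
- cap_top (a point): Centre of the cap's top, 40 mm above its underside. The round knurled head is 50 mm in diameter and 30 mm high (to 10 mm above the underside); seated, 25.5 mm of it stand above the reel's face. A grip of about 70 N holds it for the hard twist.
- dish: The empty square wooden parts dish, fixed to the bench, 116 mm square outside, 108 mm inside, rim 14 mm high, cork-lined floor about 4.5 mm above the bench. Origin: centre of the underside, z up. It may be left or right of the reel.
- full_dish: A second dish like the first, on the other side of the reel, with small reel parts in it. Origin: centre of the underside.
- reel_knob: Small turned wooden reel handle knob, 24 mm high, 24 mm wide, standing in the full dish. Bystander.
- bearing: Steel bearing ring, 26 mm across, 8 mm high, in the full dish. Bystander.
- drag_washer: Brass ring, 38 mm across, 6 mm high, in the full dish. Bystander.
- screwdriver: Screwdriver lying on the bench beyond the reel. Bystander.
- oil_bottle: White oil bottle, 38 mm wide, 95 mm high, beyond the reel. Bystander.
- grease_jar: Amber jar with a black lid, 56 mm wide, 50 mm high, beyond the reel. Bystander.
- spare_spool: Spare aluminium spool, 84 mm across, 42 mm high with its spindle, lying on the robot's side of the bench. Bystander.
- brush: Small brush lying on the robot's side of the bench. Bystander.
Not all that is in view belongs to the job. What is shaped like the cap but turquoise is not meant. What is shaped like the dish but blue is not meant.

How it is judged:
By the outcome, as a careful person would: the job done as asked, in the order asked, and still so for the second after the job is handed in, with the robot touching nothing.
It also fails if it takes over 64 s, if anything falls off the work surface, if the arm or the gripper's body presses on something with over 40 N, if the wrist force passes 120 N, or if a joint passes its speed limit or range.

## Working session

There is one attempt and no reset: what is moved stays moved. The work goes in short steps, Python scripts to look and compute and a tool call to move; the robot and the scene stay as the last step left them, time stands still between calls to the robot, and variables do not carry over. Pictures are saved under pics/ and viewed, at most 10 in all, crops included, and the job is handed in when it is done.

Besides the shell and the picture viewer there is one more tool, called after "Emit:" as name([rows], argument=value, ...), one row to a line, values as JSON. servo_tool: Moves the arm, as the interface text tells. Its arguments: {"type":"object","properties":{"moves":{"type":"array"}},"required":["moves"]}

```bash
mkdir -p pics; ls
cat > h.py <<'E'
import numpy as np, cv2
from plant import manip
def grab(n,f=None):
    d=manip.grab_frame(n)
    if f: cv2.imwrite('pics/'+f,d['image'])
    return d
def px2w(d,uv,z):
    p=cv2.undistortPoints(np.array([[uv]],float),np.array(d['mtx']),np.array(d['dist_coeffs']))[0,0]
    r=np.array(d['rotation'])@np.array([p[0],p[1],1.]); e=np.array(d['eye'])
    return e+r*(z-e[2])/r[2]
def w2px(d,P):
    R=np.array(d['rotation']).T; t=-R@np.array(d['eye'])
    return cv2.projectPoints(np.array(P,float).reshape(-1,3),cv2.Rodrigues(R)[0],t,np.array(d['mtx']),np.array(d['dist_coeffs']))[0].reshape(-1,2)
E
python3 - <<'E'
from h import *
import pickle
for n in ('top','side'):
    d=grab(n,n+'0.png'); pickle.dump(d,open(n+'.pkl','wb')); print(n,d['eye'],np.round(d['rotation'],3).tolist(),d['mtx'])
print(manip.state())
E
```

```text
pics
top [0.44221664 0.05790988 1.34909988] [0.025, -0.705, 0.708, -0.022] [[518.11647936   0.         322.48908104]
 [  0.         518.11647936 202.09960757]
 [  0.           0.           1.        ]]
side [0.02474137 0.66687794 0.98015376] [0.119, -0.317, 0.879, -0.335] [[471.45723325   0.         321.84406462]
 [  0.         471.45723325 194.56983628]
 [  0.           0.           1.        ]]
{'time': 0.1, 'joint_pos': array([-1.29098319e+00,  5.33112421e-02,  1.61417384e+00,  2.14324745e-06,
        1.47600186e+00, -1.18982221e-01]), 'joint_vel': array([ 0.00035052, -0.00060606, -0.00383453, -0.00086985,  0.00178967,
       -0.00162471]), 'joint_efforts': array([ 9.40815589e-04, -3.94906318e+01, -3.71362352e+01, -5.67032032e-05,
        3.87878987e-03,  5.93756340e-06]), 'tool_pos': array([ 0.24255236, -0.5754236 ,  0.24416304]), 'tool_rot': array([-9.44168475e-04,  9.80185643e-01,  1.98078793e-01, -7.50196535e-05]), 'contact_force': array([0.17141345, 0.62805894, 0.20081586]), 'ft_torque': array([-0.00582896, -0.01753219,  0.05708655]), 'grasp_force': 0.0, 'gripper_width': 0.9985137836178768}
```

View pics/top0.png

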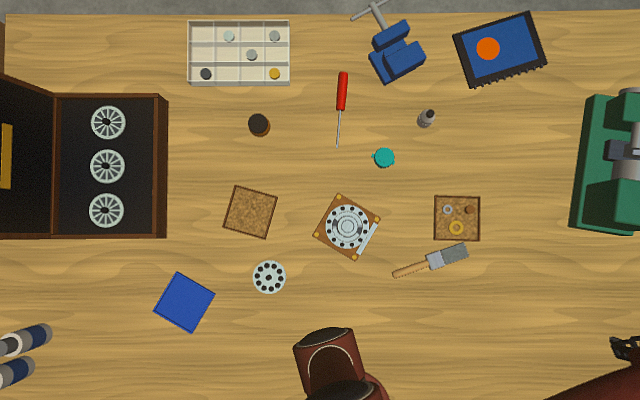

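View pics/side0.png

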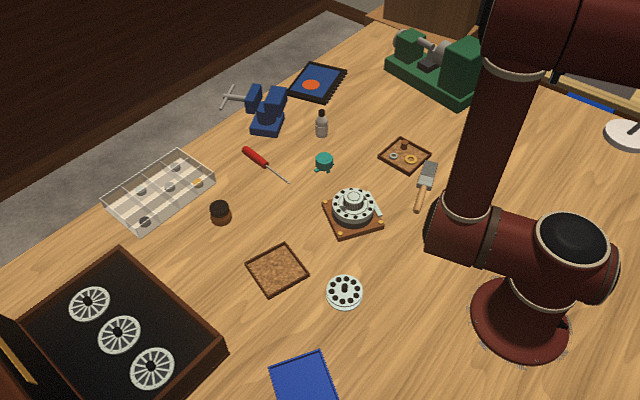

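The top view shows the reel at about (347,227), the empty cork dish at (250,212) and the full dish at (457,218). In the side view the reel is at (353,207) and the empty dish at (277,270). I'll enlarge the reel and dish.

Run:
```python
from h import *
t=cv2.imread('pics/top0.png'); s=cv2.imread('pics/side0.png')
a=cv2.resize(t[175:275,215:395],None,fx=4.4,fy=4.4,interpolation=cv2.INTER_CUBIC)
cv2.imwrite('pics/c_top.png',a[:440,:792])
cv2.imwrite('pics/c_side.png',cv2.resize(s[175:245,310:400],None,fx=7,fy=7,interpolation=cv2.INTER_CUBIC))
```

```text
(no output)
```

View pics/c_top.png

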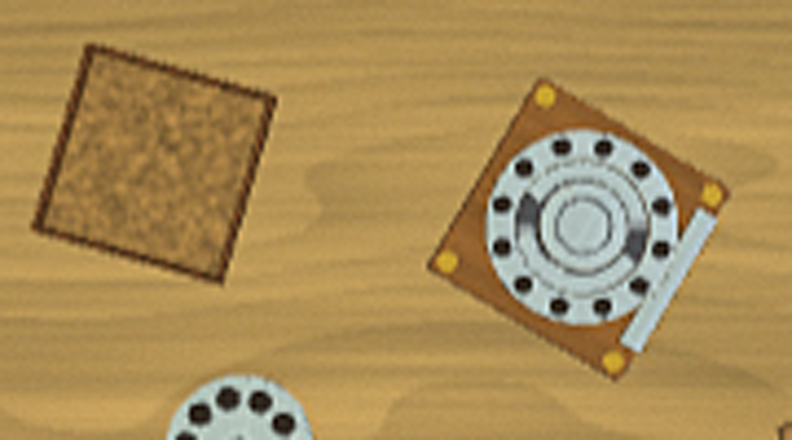

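View pics/c_side.png

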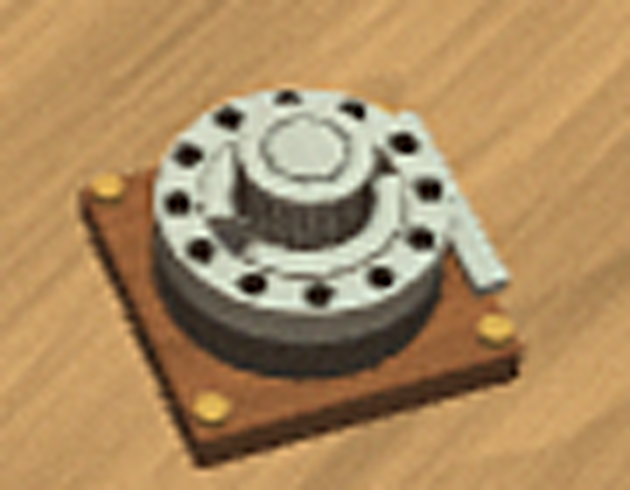

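The crop shows the face and cap centre at about (582,226), and the ring's gaps as dark spots at (527,213) and (636,240). The dish corners are at (90,45), (276,98), (222,283) and (35,228).

Run:
```python
from h import *
import pickle
T=pickle.load(open('top.pkl','rb'));S=pickle.load(open('side.pkl','rb'))
c=lambda u,v:(215+(u+.5)/4.4-.5,175+(v+.5)/4.4-.5)
s=lambda u,v:(310+(u+.5)/7-.5,175+(v+.5)/7-.5)
print('face',px2w(T,c(582,226),.06),'cap top',px2w(T,c(584,226),.0855),'side cap top',px2w(S,s(306,150),.0855))
for n,p in dict(bl=(543,80),br=(729,193),b3=(616,379),b4=(429,266)).items(): print(n,px2w(T,c(*p),.02))
D=[px2w(T,c(*p),.014) for p in((90,45),(276,98),(222,283),(35,228))]
print('dish',np.mean(D,0),[np.linalg.norm(D[i]-D[i-1]).round(4) for i in range(4)],np.degrees(np.arctan2(*(D[0]-D[1])[1::-1])))
g=[px2w(T,c(*p),.055) for p in((527,213),(636,240))];d=g[0]-g[1];print('gap',np.degrees(np.arctan2(d[1],d[0])),np.linalg.norm(d),np.mean(g,0))
def circ(P): # least squares face circle in side view: holes
    A=np.c_[2*P[:,:2],np.ones(len(P))];x=np.linalg.lstsq(A,(P[:,:2]**2).sum(1),rcond=None)[0];return x[:2],np.sqrt(x[2]+x[:2]@x[:2])
hs=[(287,97),(351,108),(403,143),(429,188),(421,238),(380,277),(319,294),(253,283),(201,250),(178,203),(188,155),(229,118)]
ht=[(562,147),(602,148),(640,169),(661,206),(660,249),(639,286),(602,306),(559,306),(523,286),(501,246),(502,205),(524,168)]
print('holes side',circ(np.array([px2w(S,s(*p),.06) for p in hs])),'top',circ(np.array([px2w(T,c(*p),.06) for p in ht])))
from scipy.spatial.transform import Rotation as R
q=manip.state()['tool_rot'];print(R.from_quat(np.r_[q[1:],q[0]]).as_matrix().round(3), manip.tcp_to_tips)
```

```text
Traceback (most recent call last):
  File "h.py", line 9, in px2w
    r=np.array(d['rotation'])@np.array([p[0],p[1],1.]); e=np.array(d['eye'])
      ~~~~~~~~~~~~~~~~~~~~~~~^~~~~~~~~~~~~~~~~~~~~~~~~
ValueError: matmul: Input operand 1 has a mismatch in its core dimension 0, with gufunc signature (n?,k),(k,m?)->(n?,m?) (size 3 is different from 4)
```

```bash
cat > h.py <<'E'
import numpy as np, cv2
from plant import manip
from scipy.spatial.transform import Rotation as R
rm=lambda q:R.from_quat(np.r_[q[1:],q[0]]).as_matrix()
def grab(n,f=None):
    d=manip.grab_frame(n)
    if f: cv2.imwrite('pics/'+f,d['image'])
    return d
def px2w(d,uv,z):
    p=cv2.undistortPoints(np.array([[uv]],float),np.array(d['mtx']),np.array(d['dist_coeffs']))[0,0]
    r=rm(d['rotation'])@np.array([p[0],p[1],1.]); e=np.array(d['eye'])
    return e+r*(z-e[2])/r[2]
def w2px(d,P):
    Q=rm(d['rotation']).T
    return cv2.projectPoints(np.array(P,float).reshape(-1,3),cv2.Rodrigues(Q)[0],-Q@np.array(d['eye']),np.array(d['mtx']),np.array(d['dist_coeffs']))[0].reshape(-1,2)
def togo(P,yaw=None):
    "mm along tool axes to world P; az in deg to bring tool y to world angle yaw"
    s=manip.state();M=rm(s['tool_rot']);v=M.T@(np.array(P)-s['tool_pos'])*1000
    y=np.degrees(np.arctan2(M[1,1],M[0,1]))
    print('t',s['time'],'tcp',s['tool_pos'].round(4),'shift',v.round(1),'tool y at',y.round(1),'tilt',M[:,2].round(4),'F',s['contact_force'].round(1),'T',s['ft_torque'].round(3),'j',s['joint_pos'].round(2),'w',s['gripper_width'],s['grasp_force'])
E
python3 - <<'E'
from h import *
import pickle
T=pickle.load(open('top.pkl','rb'));S=pickle.load(open('side.pkl','rb'))
c=lambda u,v:(215+(u+.5)/4.4-.5,175+(v+.5)/4.4-.5)
s=lambda u,v:(310+(u+.5)/7-.5,175+(v+.5)/7-.5)
print('face',px2w(T,c(582,226),.06),'cap top',px2w(T,c(584,226),.0855),'side cap top',px2w(S,s(306,150),.0855))
for n,p in dict(bl=(543,80),br=(729,193),b3=(616,379),b4=(429,266)).items(): print(n,px2w(T,c(*p),.02))
D=[px2w(T,c(*p),.014) for p in((90,45),(276,98),(222,283),(35,228))]
print('dish',np.mean(D,0),[np.linalg.norm(D[i]-D[i-1]).round(4) for i in range(4)],np.degrees(np.arctan2(*(D[0]-D[1])[1::-1])))
g=[px2w(T,c(*p),.055) for p in((527,213),(636,240))];d=g[0]-g[1];print('gap',np.degrees(np.arctan2(d[1],d[0])),np.linalg.norm(d),np.mean(g,0))
def circ(P):
    A=np.c_[2*P[:,:2],np.ones(len(P))];x=np.linalg.lstsq(A,(P[:,:2]**2).sum(1),rcond=None)[0];return x[:2],np.sqrt(x[2]+x[:2]@x[:2])
hs=[(287,97),(351,108),(403,143),(429,188),(421,238),(380,277),(319,294),(253,283),(201,250),(178,203),(188,155),(229,118)]
ht=[(562,147),(602,148),(640,169),(661,206),(660,249),(639,286),(602,306),(559,306),(523,286),(501,246),(502,205),(524,168)]
print('holes side',circ(np.array([px2w(S,s(*p),.06) for p in hs])),'top',circ(np.array([px2w(T,c(*p),.06) for p in ht])))
togo([0.45,0,.15]); print(manip.tcp_to_tips)
E
```

```text
face [0.46860554 0.00424842 0.06      ] cap top [0.46807893 0.00420325 0.0855    ] side cap top [0.46637187 0.00518319 0.0855    ]
bl [0.55483593 0.02475204 0.02      ]
br [ 0.48827862 -0.08312732  0.02      ]
b3 [ 0.38080743 -0.01642569  0.02      ]
b4 [0.44655911 0.09174845 0.02      ]
dish [0.50744185 0.25186601 0.014     ] [np.float64(0.1118), np.float64(0.1139), np.float64(0.1127), np.float64(0.1142)] 73.81075254278416
gap 75.84616178246317 0.06358239172581318 [0.46843238 0.004347   0.055     ]
holes side (array([0.46653401, 0.00414863]), np.float64(0.046781218620392175)) top (array([0.46814799, 0.00476108]), np.float64(0.04640873024416248))
t 0.1 tcp [ 0.2426 -0.5754  0.2442] shift [ 414.6 -449.5   95.1] tool y at -67.2 tilt [-5.0e-04  1.8e-03 -1.0e+00] F [0.2 0.6 0.2] T [-0.006 -0.018  0.057] j [-1.29  0.05  1.61  0.    1.48 -0.12] w 0.9985137836178768 0.0
0.014
```

Emit:
servo_tool([
  [[36,-37.3,7,0,0,0,85],[36,-37.3,7,0,0,0,85],[36,-37.3,7,0,0,0,85],[36,-37.3,7,0,0,0,85],[36,-37.3,7,0,0,0,85],[36,-37.3,7,0,0,0,85],[36,-37.3,7,0,0,0,85],[36,-37.3,7,0,0,0,85],[36,-37.3,7,0,0,0,85],[36,-37.3,7,0,0,0,85],[36,-37.3,7,0,0,0,85],[36,-37.3,7,0,0,0,85]],
])

```text
time: 1.6
tool_pos: [0.4671, 0.006, 0.1608]
tool_rot: [0.0, 0.98, 0.198, 0.0]
contact_force: [0.6, -1.2, 0.1]
gripper_width: 0.997
grasp_force: 0.0
```

Emit:
servo_tool([
  [[0,0,25,0,0,0,85],[0,0,15,0,0,0,70],[0,0,0,0,0,0,70]],
])

```text
time: 1.98
tool_pos: [0.4656, 0.0041, 0.1195]
tool_rot: [-0.001, 0.98, 0.198, -0.002]
contact_force: [-0.4, -0.5, -0.6]
gripper_width: 0.817
grasp_force: 0.0
```

Run:
```python
from h import *
S=grab('side');T=grab('top')
togo([.4675,.0045,.0765])
a=cv2.resize(S['image'][140:240,300:410],None,fx=5,fy=5,interpolation=cv2.INTER_CUBIC)
b=cv2.resize(T['image'][180:280,315:375],None,fx=5,fy=5,interpolation=cv2.INTER_CUBIC)
cv2.imwrite('pics/n1.png',np.hstack([a[:,:500],b]))
```

```text
t 2.075 tcp [0.4671 0.0036 0.1217] shift [ 0.7 -0.6 45.2] tool y at -67.2 tilt [ 4.e-04 -0.e+00 -1.e+00] F [-0.2  0.2 -0.2] T [ 0.018 -0.003  0.004] j [-0.15 -0.23  2.09  0.    1.28  1.02] w 0.8220134394039725 0.0
```

View pics/n1.png

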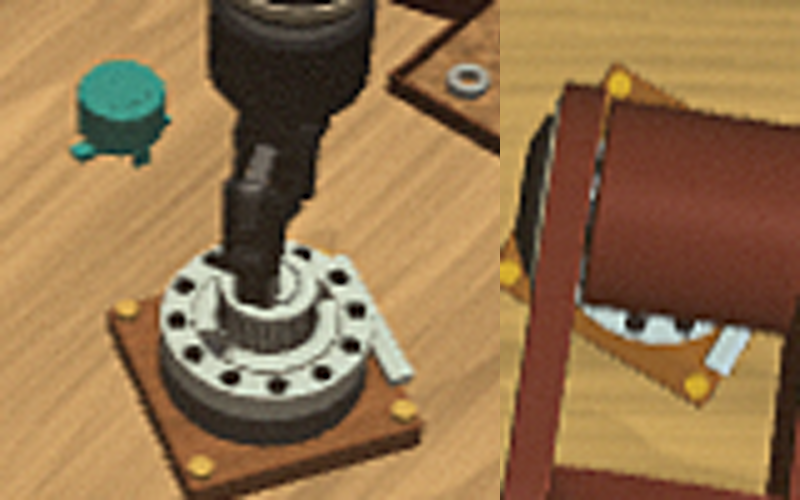

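The tips are about centred over the cap across the closing line: fingers at (265,300), cap at (268,290) in the crop. The side camera can't see offset along the closing line, so I'll find that by feel.

Emit:
servo_tool([
  [[0.7,-0.6,20,0,0,0,70],[0,0,15,0,0,0,70],[0,0,9,0,0,0,60],[0,0,1,0,0,0,53],[0,0,0,0,0,0,53],[0,0,0,0,0,0,53]],
])

```text
time: 2.82
tool_pos: [0.4679, 0.0051, 0.077]
tool_rot: [0.0, 0.98, 0.198, 0.001]
contact_force: [0.0, -0.4, 0.1]
gripper_width: 0.619
grasp_force: 0.0
```

```bash
python3 -c "
from h import *
togo([.4675,.0045,.0765])"
```

```text
t 2.825 tcp [0.4679 0.0051 0.077 ] shift [-0.6  0.4  0.5] tool y at -67.1 tilt [ 1.2e-03 -2.0e-04 -1.0e+00] F [ 0.  -0.4  0.1] T [ 0.025 -0.045 -0.06 ] j [-0.15 -0.16  2.11  0.    1.19  1.02] w 0.6192813048434435 0.0
```

Emit:
servo_tool([
  [[0,0,0,0,0,0,51],[0,0,0,0,0,0,51]],
])

```text
time: 3.08
tool_pos: [0.4677, 0.005, 0.0767]
tool_rot: [0.0, 0.98, 0.198, 0.0]
contact_force: [-0.7, 0.0, 0.5]
gripper_width: 0.6
grasp_force: 0.2
```

Emit:
servo_tool([
  [[0,0,0,0,0,0,50],[0,0,0,0,0,0,50]],
])

```text
time: 3.32
tool_pos: [0.4677, 0.0049, 0.0766]
tool_rot: [0.0, 0.98, 0.198, 0.0]
contact_force: [0.4, -1.5, 1.4]
gripper_width: 0.589
grasp_force: 0.7
```

Emit:
servo_tool([
  [[0,0,0,0,0,0,48],[0,0,0,0,0,0,30],[0,0,0,0,0,0,0],[0,0,0,0,0,0,0]],
])

```text
time: 3.82
tool_pos: [0.4678, 0.0049, 0.0771]
tool_rot: [0.0, 0.98, 0.198, 0.0]
contact_force: [-1.5, -1.2, 4.8]
gripper_width: 0.567
grasp_force: 60.9
```

```bash
python3 -c "
from h import *
togo([.4675,.0045,.0765])"
```

```text
t 3.825 tcp [0.4678 0.0049 0.0771] shift [-0.4  0.3  0.6] tool y at -67.1 tilt [ 7.e-04 -5.e-04 -1.e+00] F [-1.5 -1.2  4.8] T [-0.237  0.187 -0.028] j [-0.15 -0.16  2.11 -0.    1.19  1.02] w 0.567218428050983 60.868738889694214
```

Emit:
servo_tool([
  [[0,0,0,0,0,-10,0],[0,0,0,0,0,-10,0]],
])

```text
time: 4.08
tool_pos: [0.4676, 0.0055, 0.0771]
tool_rot: [-0.001, 0.931, 0.366, 0.0]
contact_force: [-2.6, 1.4, 7.0]
gripper_width: 0.565
grasp_force: 61.0
```

```bash
python3 -c "
from h import *
togo([.4675,.0045,.0765])"
```

```text
t 4.075 tcp [0.4676 0.0055 0.0771] shift [-0.7  0.7  0.6] tool y at -47.0 tilt [ 0.      0.0018 -1.    ] F [-2.6  1.4  7. ] T [ 0.054  0.418 -1.119] j [-0.15 -0.16  2.11  0.    1.19  0.67] w 0.5648025359294883 61.0474294424057
```

Emit:
servo_tool([
  [[0,0,-0.3,0,0,-5,0]],
])

```text
time: 4.2
tool_pos: [0.4675, 0.0055, 0.0771]
tool_rot: [-0.001, 0.914, 0.406, 0.0]
contact_force: [-1.5, 1.5, 5.3]
gripper_width: 0.561
grasp_force: 61.0
```

```bash
python3 -c "
from h import *
togo([.4675,.0045,.0765])
for n in('side',):
    S=grab(n);cv2.imwrite('pics/n2.png',cv2.resize(S['image'][165:245,305:405],None,fx=6,fy=6,interpolation=cv2.INTER_CUBIC))
togo([.4675,.0045,.0765])
"
```

```text
t 4.2 tcp [0.4675 0.0055 0.0771] shift [-0.7  0.7  0.6] tool y at -42.1 tilt [-1.0e-04  1.7e-03 -1.0e+00] F [-1.5  1.5  5.3] T [ 0.179  0.189 -0.516] j [-0.15 -0.16  2.11  0.    1.19  0.59] w 0.5611572080192742 60.9955894947052
t 4.25 tcp [0.4675 0.0055 0.0771] shift [-0.7  0.7  0.6] tool y at -41.9 tilt [-0.      0.0014 -1.    ] F [-1.5  2.2  5.2] T [0.273 0.28  0.075] j [-0.15 -0.16  2.11  0.    1.19  0.58] w 0.5619406480897853 61.1136531829834
```

View pics/n2.png

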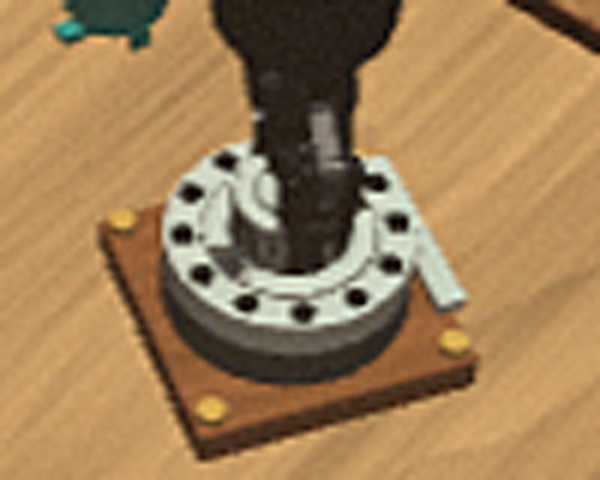

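The grip holds on the head at (300,220), and the torque peaked at 1.12 N·m and then fell to about zero, so the cap seems to have broken loose. I'll spin on and watch the torque.

Emit:
servo_tool([
  [[0,0,0,0,0,-6,0],[0,0,0,0,0,-6,0],[0,0,0,0,0,-6,0]],
])

```text
time: 4.62
tool_pos: [0.4678, 0.0055, 0.0771]
tool_rot: [-0.0, 0.839, 0.544, 0.001]
contact_force: [0.4, 0.8, 4.6]
gripper_width: 0.566
grasp_force: 62.7
```

```bash
python3 -c "
from h import *
togo([.4675,.0045,.0765])"
```

```text
t 4.625 tcp [0.4678 0.0055 0.0771] shift [-1.   0.1  0.6] tool y at -24.0 tilt [ 9.e-04  9.e-04 -1.e+00] F [0.4 0.8 4.6] T [ 0.165  0.072 -0.042] j [-0.15 -0.16  2.11  0.    1.19  0.27] w 0.5659083792322491 62.687809467315674
```

Emit:
servo_tool([
  [[0,0,0,0,0,-7,0],[0,0,0,0,0,-7,0],[0,0,0,0,0,-7,0],[0,0,0,0,0,-7,0],[0,0,0,0,0,-7,0]],
])

```text
time: 5.25
tool_pos: [0.467, 0.0057, 0.0771]
tool_rot: [-0.001, 0.636, 0.772, 0.0]
contact_force: [-4.3, 1.3, 7.1]
gripper_width: 0.564
grasp_force: 62.9
```

```bash
python3 -c "
from h import *
togo([.4675,.0045,.0765])"
```

```text
t 5.25 tcp [0.467  0.0057 0.0771] shift [-1.2  0.2  0.6] tool y at 11.0 tilt [-0.0016  0.0013 -1.    ] F [-4.3  1.3  7.1] T [ 0.249  0.626 -0.   ] j [-0.15 -0.16  2.11  0.    1.19 -0.34] w 0.5635420066162403 62.8528368473053
```

Emit:
servo_tool([
  [[0,0,0,0,0,-3,0],[0,0,0,0,0,-3,0],[0,0,0,0,0,-3,0]],
])

```text
time: 5.62
tool_pos: [0.4668, 0.0056, 0.0771]
tool_rot: [-0.001, 0.574, 0.819, -0.0]
contact_force: [-5.3, 1.1, 9.0]
gripper_width: 0.565
grasp_force: 62.9
```

```bash
python3 -c "
from h import *
togo([.4675,.0045,.0765])"
```

```text
t 5.625 tcp [0.4668 0.0056 0.0771] shift [-1.3  0.3  0.6] tool y at 19.9 tilt [-0.0022  0.0012 -1.    ] F [-5.3  1.1  9. ] T [ 0.192  0.745 -0.1  ] j [-0.15 -0.16  2.11  0.    1.19 -0.5 ] w 0.5645513915601021 62.90802597999573
```

Emit:
servo_tool([
  [[0.2,-0.5,-0.5,0,0,-2,0],[0,0,0,0,0,-2,0],[0,0,0,0,0,-2,0]],
])

```text
time: 6.0
tool_pos: [0.4668, 0.0054, 0.0771]
tool_rot: [-0.0, 0.53, 0.848, 0.0]
contact_force: [-0.5, 2.2, 4.3]
gripper_width: 0.563
grasp_force: 62.6
```

```bash
python3 -c "
from h import *
togo([.4675,.0045,.0765])"
```

```text
t 6.0 tcp [0.4668 0.0054 0.0771] shift [-1.1  0.2  0.6] tool y at 25.9 tilt [-1.e-04  7.e-04 -1.e+00] F [-0.5  2.2  4.3] T [ 0.325  0.082 -0.011] j [-0.15 -0.16  2.12  0.    1.19 -0.6 ] w 0.5630652435152639 62.57136583328247
```

Emit:
servo_tool([
  [[0,0,0,0,0,-2,0],[0,0,0,0,0,-2,0]],
])

```text
time: 6.25
tool_pos: [0.4667, 0.0053, 0.0771]
tool_rot: [-0.0, 0.5, 0.866, 0.0]
contact_force: [-2.4, 3.5, 2.9]
gripper_width: 0.566
grasp_force: 62.6
```

```bash
python3 -c "
from h import *
togo([.4675,.0045,.0765])"
```

```text
t 6.25 tcp [0.4667 0.0053 0.0771] shift [-1.1  0.2  0.6] tool y at 30.0 tilt [-4.e-04  6.e-04 -1.e+00] F [-2.4  3.5  2.9] T [ 0.358  0.198 -0.067] j [-0.15 -0.16  2.12  0.    1.19 -0.67] w 0.5663562621816083 62.58198022842407
```

Emit:
servo_tool([
  [[0,0,0,0,0,-2,0],[0,0,0,0,0,-2,0]],
])

```text
time: 6.5
tool_pos: [0.4667, 0.0053, 0.0771]
tool_rot: [-0.0, 0.47, 0.883, 0.0]
contact_force: [-2.6, 4.0, 4.5]
gripper_width: 0.558
grasp_force: 62.6
```

```bash
python3 -c "
from h import *
togo([.4675,.0045,.0765])"
```

```text
t 6.5 tcp [0.4667 0.0053 0.0771] shift [-1.1  0.2  0.6] tool y at 34.0 tilt [-5.e-04  4.e-04 -1.e+00] F [-2.6  4.   4.5] T [ 0.537  0.299 -0.045] j [-0.15 -0.16  2.12  0.    1.19 -0.74] w 0.5578642816189546 62.59300947189331
```

Emit:
servo_tool([
  [[0,0,0,0,0,-2,0],[0,0,0,0,0,-1,0]],
])

```text
time: 6.75
tool_pos: [0.4667, 0.0053, 0.0771]
tool_rot: [-0.0, 0.447, 0.895, 0.0]
contact_force: [-2.6, 3.6, 5.3]
gripper_width: 0.565
grasp_force: 62.6
```

```bash
python3 -c "
from h import *
togo([.4675,.0045,.0765])"
```

```text
t 6.75 tcp [0.4667 0.0053 0.0771] shift [-1.1  0.2  0.6] tool y at 36.9 tilt [-6.e-04  3.e-04 -1.e+00] F [-2.6  3.6  5.3] T [ 0.58   0.428 -0.09 ] j [-0.15 -0.16  2.12  0.    1.19 -0.79] w 0.5649399132944961 62.605000734329224
```

Emit:
servo_tool([
  [[0.4,0,-0.2,0,0,-2,0],[0,0,0,0,0,-1,0]],
])

```text
time: 7.0
tool_pos: [0.4665, 0.0053, 0.0771]
tool_rot: [0.0, 0.423, 0.906, -0.0]
contact_force: [-1.4, 2.2, 2.8]
gripper_width: 0.567
grasp_force: 62.6
```

```bash
python3 -c "
from h import *
togo([.4675,.0045,.0765])"
```

```text
t 7.0 tcp [0.4665 0.0053 0.0771] shift [-1.2  0.2  0.6] tool y at 39.9 tilt [-0.e+00 -4.e-04 -1.e+00] F [-1.4  2.2  2.8] T [ 0.325  0.217 -0.02 ] j [-0.15 -0.16  2.12 -0.    1.19 -0.84] w 0.5667096206184424 62.59822726249695
```

Emit:
servo_tool([
  [[0,0,0,0,0,-2,0],[0,0,0,0,0,-1,0]],
])

```text
time: 7.25
tool_pos: [0.4665, 0.0053, 0.0771]
tool_rot: [-0.0, 0.4, 0.917, -0.0]
contact_force: [-0.9, 0.7, 0.9]
gripper_width: 0.563
grasp_force: 62.5
```

```bash
python3 -c "
from h import *
togo([.4675,.0045,.0765])"
```

```text
t 7.25 tcp [0.4665 0.0053 0.0771] shift [-1.3  0.2  0.6] tool y at 42.9 tilt [-3.e-04 -2.e-04 -1.e+00] F [-0.9  0.7  0.9] T [ 0.215  0.219 -0.444] j [-0.15 -0.16  2.12 -0.    1.19 -0.9 ] w 0.5632908420074879 62.49796271324158
```

Torque jumped to −0.44 N·m at about 110° of turn, which agrees with the gaps seen at about 107°. That's the stop, so I'll relax slightly and lift gently.

Emit:
servo_tool([
  [[0,0,0,0,0,2.5,0],[0,0,0,0,0,0,0]],
])

```text
time: 7.5
tool_pos: [0.4666, 0.0052, 0.0771]
tool_rot: [0.0, 0.419, 0.908, -0.0]
contact_force: [-0.6, 0.7, 1.5]
gripper_width: 0.563
grasp_force: 62.4
```

```bash
python3 -c "
from h import *
togo([.4675,.0045,.0765])"
```

```text
t 7.5 tcp [0.4666 0.0052 0.0771] shift [-1.1  0.2  0.6] tool y at 40.4 tilt [ 1.e-04 -7.e-04 -1.e+00] F [-0.6  0.7  1.5] T [ 0.081  0.106 -0.041] j [-0.15 -0.16  2.12 -0.    1.19 -0.85] w 0.563084622527772 62.4312686920166
```

Emit:
servo_tool([
  [[0,0,-0.7,0,0,0,0],[0,0,-0.7,0,0,0,0],[0,0,-0.7,0,0,0,0]],
])

```text
time: 7.88
tool_pos: [0.4665, 0.0054, 0.0793]
tool_rot: [-0.0, 0.42, 0.908, -0.0]
contact_force: [0.3, -1.1, -0.4]
gripper_width: 0.564
grasp_force: 62.4
```

```bash
python3 -c "
from h import *
togo([.4675,.0045,.0765])"
```

```text
t 7.875 tcp [0.4665 0.0054 0.0793] shift [-1.3  0.2  2.8] tool y at 40.4 tilt [-2.e-04 -2.e-04 -1.e+00] F [ 0.3 -1.1 -0.4] T [ 0.     0.015 -0.036] j [-0.15 -0.17  2.12 -0.    1.19 -0.85] w 0.5641956143033281 62.36671686172485
```

Emit:
servo_tool([
  [[0,0,-0.7,0,0,0,0],[0,0,-0.7,0,0,0,0]],
])

```text
time: 8.12
tool_pos: [0.4666, 0.0055, 0.0808]
tool_rot: [-0.0, 0.42, 0.908, -0.0]
contact_force: [-0.0, -0.1, -0.8]
gripper_width: 0.563
grasp_force: 62.4
```

Emit:
servo_tool([
  [[0,0,-1,0,0,0,0],[0,0,-1,0,0,0,0]],
])

```text
time: 8.38
tool_pos: [0.4666, 0.0055, 0.0829]
tool_rot: [-0.0, 0.42, 0.908, -0.0]
contact_force: [-0.4, 0.6, -0.6]
gripper_width: 0.564
grasp_force: 62.4
```

Emit:
servo_tool([
  [[0,0,-1.5,0,0,0,0],[0,0,-1.5,0,0,0,0],[0,0,-1.5,0,0,0,0]],
])

```text
time: 8.75
tool_pos: [0.4666, 0.0055, 0.0874]
tool_rot: [-0.0, 0.42, 0.908, 0.0]
contact_force: [-1.2, 0.1, -1.3]
gripper_width: 0.561
grasp_force: 62.4
```

Emit:
servo_tool([
  [[0,0,-4,0,0,0,0],[0,0,-10,0,0,0,0],[0,0,-16,0,0,0,0],[0,0,-16,0,0,0,0],[0,0,-4,0,0,0,0],[0,0,0,0,0,0,0]],
])

```text
time: 9.5
tool_pos: [0.4669, 0.0054, 0.1379]
tool_rot: [0.001, 0.42, 0.908, 0.0]
contact_force: [-0.1, 0.9, -1.2]
gripper_width: 0.564
grasp_force: 62.4
```

Emit:
servo_tool([
  [[8,9,0,0,0,0,0],[16,19,0,0,0,0,0],[22,26,0,0,0,0,0],[22,26,0,0,0,0,0],[22,26,0,0,0,0,0],[22,26,0,0,0,0,0],[22,26,0,0,0,0,0],[16,19,0,0,0,0,0],[9,11,0,0,0,0,0],[2.5,2.5,0,0,0,0,0],[0,0,0,0,0,0,0],[0,0,0,0,0,0,0]],
])

```text
time: 11.0
tool_pos: [0.5072, 0.2512, 0.1372]
tool_rot: [-0.0, 0.42, 0.907, -0.0]
contact_force: [0.0, 0.8, -1.3]
gripper_width: 0.562
grasp_force: 62.4
```

Run:
```python
from h import *
togo([.507,.252,.037])
S=grab('side');cv2.imwrite('pics/n3.png',cv2.resize(S['image'][150:310,210:410],None,fx=3.7,fy=3.7,interpolation=cv2.INTER_CUBIC))
```

```text
t 11.0 tcp [0.5072 0.2512 0.1372] shift [  0.7   0.4 100.2] tool y at 40.3 tilt [-2.e-04 -2.e-04 -1.e+00] F [ 0.   0.8 -1.3] T [ 0.01  -0.035  0.005] j [ 0.33  0.    1.85 -0.    1.29 -0.37] w 0.5622901385791792 62.38041400909424
```

View pics/n3.png

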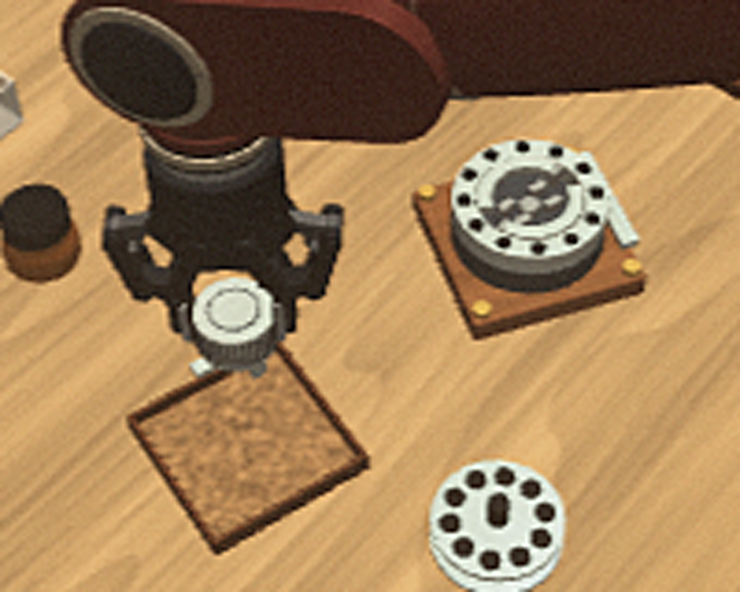

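The cap is upright in the gripper at (233,315) in the crop, with its lugs visible and the reel's socket empty. The dish is directly below, so I'll lower it.

Emit:
servo_tool([
  [[0.7,0.4,6,0,0,0,0],[0,0,15,0,0,0,0],[0,0,20,0,0,0,0],[0,0,20,0,0,0,0],[0,0,16,0,0,0,0],[0,0,10,0,0,0,0],[0,0,5,0,0,0,0],[0,0,2,0,0,0,0],[0,0,0,0,0,0,0],[0,0,0,0,0,0,0]],
])

```text
time: 12.3
tool_pos: [0.5075, 0.2528, 0.044]
tool_rot: [0.0, 0.42, 0.908, 0.0]
contact_force: [0.3, 0.4, -0.8]
gripper_width: 0.563
grasp_force: 62.4
```

Emit:
servo_tool([
  [[0,0,1,0,0,0,0],[0,0,1,0,0,0,0],[0,0,1,0,0,0,0],[0,0,0,0,0,0,0]],
])

```text
time: 12.8
tool_pos: [0.5069, 0.2526, 0.0401]
tool_rot: [-0.0, 0.42, 0.908, -0.0]
contact_force: [0.3, 0.4, -0.1]
gripper_width: 0.563
grasp_force: 62.4
```

Emit:
servo_tool([
  [[0,0,0.7,0,0,0,0],[0,0,0.7,0,0,0,0],[0,0,0.7,0,0,0,0],[0,0,0,0,0,0,0]],
])

```text
time: 13.3
tool_pos: [0.507, 0.2527, 0.0381]
tool_rot: [-0.0, 0.42, 0.908, -0.0]
contact_force: [-0.9, -0.2, -0.3]
gripper_width: 0.565
grasp_force: 62.4
```

Emit:
servo_tool([
  [[0,0,0.5,0,0,0,0],[0,0,0.5,0,0,0,0]],
])

```text
time: 13.55
tool_pos: [0.5071, 0.2527, 0.0372]
tool_rot: [0.0, 0.42, 0.908, 0.0]
contact_force: [-0.2, 0.1, -0.9]
gripper_width: 0.566
grasp_force: 62.4
```

Emit:
servo_tool([
  [[0,0,0.3,0,0,0,0],[0,0,0.3,0,0,0,0]],
])

```text
time: 13.8
tool_pos: [0.5071, 0.2527, 0.0366]
tool_rot: [0.0, 0.42, 0.908, 0.0]
contact_force: [0.1, -0.9, -0.4]
gripper_width: 0.561
grasp_force: 62.4
```

Emit:
servo_tool([
  [[0,0,0.3,0,0,0,0],[0,0,0.3,0,0,0,0]],
])

```text
time: 14.05
tool_pos: [0.5071, 0.2526, 0.036]
tool_rot: [0.0, 0.42, 0.908, -0.0]
contact_force: [-0.6, -0.3, -0.4]
gripper_width: 0.563
grasp_force: 62.4
```

Emit:
servo_tool([
  [[0,0,0.3,0,0,0,0],[0,0,0.3,0,0,0,0]],
])

```text
time: 14.3
tool_pos: [0.5071, 0.2526, 0.0357]
tool_rot: [-0.0, 0.42, 0.908, -0.0]
contact_force: [-1.2, -0.8, 1.8]
gripper_width: 0.563
grasp_force: 62.4
```

The cap touched down at TCP z 0.0357 m (expected 0.036 m), with about 2 N upward. I'll release it and back off.

Emit:
servo_tool([
  [[0,0,0,0,0,0,50],[0,0,0,0,0,0,52],[0,0,0,0,0,0,56],[0,0,0,0,0,0,64],[0,0,0,0,0,0,70],[0,0,0,0,0,0,70]],
])

```text
time: 15.05
tool_pos: [0.5071, 0.2527, 0.0354]
tool_rot: [0.0, 0.42, 0.908, 0.0]
contact_force: [0.2, 1.0, -0.1]
gripper_width: 0.819
grasp_force: 0.0
```

Emit:
servo_tool([
  [[0,0,-4,0,0,0,70],[0,0,-10,0,0,0,70],[0,0,-25,0,0,0,75],[0,0,-35,0,0,0,80],[0,0,-35,0,0,0,80],[0,0,-20,0,0,0,80],[-30,-35,0,0,0,0,80],[-30,-35,0,0,0,0,80],[-30,-35,0,0,0,0,80],[-20,-25,0,0,0,0,80],[0,0,0,0,0,0,80],[0,0,0,0,0,0,80]],
])

```text
time: 16.55
tool_pos: [0.4792, 0.085, 0.1644]
tool_rot: [-0.0, 0.42, 0.908, 0.0]
contact_force: [0.3, 0.2, -0.0]
gripper_width: 0.938
grasp_force: 0.0
```

Run:
```python
from h import *
togo([.507,.252,.037])
S=grab('side');T=grab('top')
a=cv2.resize(S['image'][150:330,210:410],None,fx=2.5,fy=2.5,interpolation=cv2.INTER_CUBIC)
b=cv2.resize(T['image'][170:260,210:285],None,fx=5,fy=5,interpolation=cv2.INTER_CUBIC)
cv2.imwrite('pics/n4.png',np.hstack([a[:450,:420],b[:450]]))
```

```text
t 16.55 tcp [0.4792 0.085  0.1644] shift [109.3 129.3 127.5] tool y at 40.3 tilt [-1.e-04  4.e-04 -1.e+00] F [ 0.3  0.2 -0. ] T [ 0.018 -0.005 -0.01 ] j [ 0.02 -0.22  2.01  0.    1.36 -0.68] w 0.9383718545771182 0.0
```

View pics/n4.png

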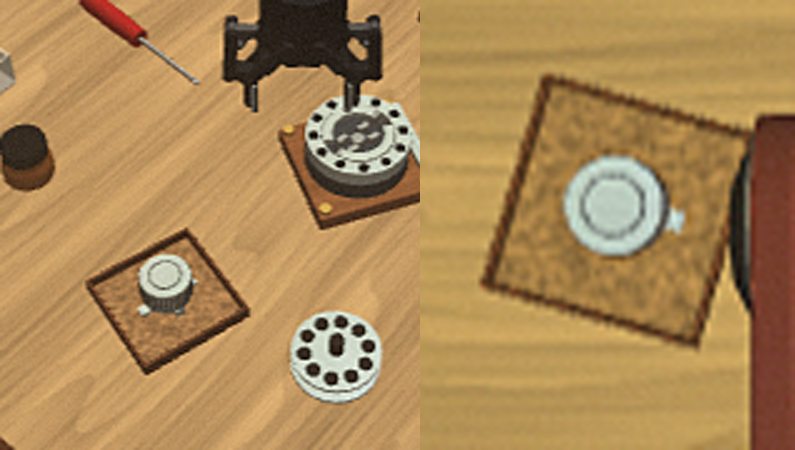

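The cap stands upright inside the dish, centred at about (165,275) in the side crop and (615,205) in the top crop. The gripper is clear of everything, so I'll hand in.

```bash
python3 -c "
from plant import manip
print(manip.job_done())"
```

```text
the job is handed in; nothing more can be done
None
```

I broke the drag cap loose, turned it about 110° to its stop, lifted it off freely and set it upright in the empty parts dish; the job is handed in at about 16.6 s, and I saw nothing else moved.

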